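# Find the clicked-in battery pack by feel and unplug it

### The arm

A 7-joint arm with a two-finger parallel gripper is mounted at the origin on a cart in front of the work surface, level with it; the furniture and walls round the work are solid. World frame = base frame: x ahead of the robot, y to its left, z up, the work surface at z = 0. Lengths are in m, angles in rad, forces in N, time in s.
With the tool pointing down it reaches from about 0.425 to 1.025 m from the base axis. Payload 3.6 kg.
Tool frame: the origin (TCP) lies at the very end of the fingers, on their centre line; the grasp point (between the pads) lies 19 mm behind it; z points along the fingers, y is the line along which they close (so a half turn about z gives the same grasp; the last joint's range is limited). The gripper opens to 85 mm and grips with 20 to 120 N. Pads are 22 mm wide; open, the fingers measure 114 mm over their backs; the gripper's body (76 mm by 85 mm) begins 54 mm behind the grasp point. The pads swing forward as they close: fully open they stand 13 mm farther back than shut.
Start: joints at [-1.256, 0.591, 0.048, 1.609, -0.033, 0.943, -0.034], TCP at [0.288, 0.665, 0.231] pointing down, gripper open.
Joint ranges: [-2.69, 2.69], [-0.47, 2.24], [-1.27, 1.36], [0.19, 2.51], [-1.53, 4.68], [0.08, 2.07], [-3.09, 3.09]. Speed limits (rad/s): [2.57, 2.57, 3.14, 3.14, 3.14, 3.14, 3.14].

### API

Orientations are given as a unit quaternion [w, x, y, z].
In Python, from bench import * gives the robot as it stands. The module is installed in compiled form; this text tells all that it offers.
- The arm moves only by the tool jog_arm, never from a script. Its argument "targets" is text: rows parted by semicolons, each of 7 numbers parted by spaces: the shift along the tool's x, y, z in m, then the turn, a rotation vector about the tool's x, y, z in rad, then the opening in per cent of the stroke, from 0 (shut) to 100 (fully open). In form: tx ty tz rx ry rz gripper; .... A call has 1 to 8 rows; each row is the pose to reach, as a shift and turn from the pose commanded when the call began, along the tool's axes at that moment; what a row does not reach only later rows make up. A row lasts 1/10 s, in which the tool goes at most 50 mm and 8.59 degrees, less where a joint would pass 70% of its speed; a pose out of reach is approached as far as the arm can. A call with a gripper value outside its range is refused whole. The fingers move at their own pace and stop on an object; "newtons" is the grip in N (left out, the last holds). Time passes only in rows, so rows that repeat a pose let the fingers close. It gives the time, the measured TCP pose, the force, the opening and the grip force at its end, in the units of the state.
- state(): the state, without advancing time (a new reading comes with each control period).
- read_camera(name): name is "scene" or "top"; returns (picture, depth): 420x560x3 uint8, red, green, blue; 420x560 float32, m along the optical axis (not along the pixel's ray), 0 where there is no reading.
- get_calibration(name): a dict with "fx", "fy", "cx", "cy" (pixels), "D" ([k1, k2, p1, p2, k3] as OpenCV has them; the pictures are not rectified), "R" (3x3) and "t" (3): a world point X has camera coordinates R X + t. Camera axes: x right, y down, z forward; pixel columns grow to the right and rows downward; lengths in m; the calibration is good to about 2 mm. A picture is of the moment at which its call begins. get_calibration takes no time and is no camera call.
- hand_in(): hands the job in; it is judged then, once.
The state is a dict: "clock": time; "joints": joint angles; "qd": joint speeds; "joint_efforts": joint torques, N m; "ee_pos": TCP position; "orientation": TCP orientation; "wrist_force": force on the tool from outside, world axes, zero at the start; "moment": the same for the moment, N m; "grip_width": finger opening in m; "finger_force": force on a finger pad.
Only numpy, scipy, OpenCV 4.12 (cv2) and the standard library are available. Lean on these libraries where they do the work, as an engineer would, in place of code of your own. Each camera call takes 0.05 s, during which the arm holds its last target. There are 200 camera calls.

### The job

The three mixer battery packs look alike in their leaning charging cradles, but only one was clicked home into its sprung catch and has charged; the other two just stand loose. Find the held one by tugging lightly along the bay, without drawing a loose one right out (let it down fully home again); then pull the held pack out against its catch and stand it upright on its lower end in the metal tray. Do not knock over or shift the enamel cup and the jam jar, and let go of everything.

Things in the scene. Friction and masses are not known exactly. Their poses are not given: they have to be found in the camera images.
- pack_1: a grey plastic battery pack, a flat slab 30 mm thick (its x), 96 mm wide (its y) and 120 mm long (its z, pointing to the upper end), about 0.2 kg; its top 74 mm stand out of its cradle. Origin: centre of its lower end face. It starts in cradle_1. All three packs look alike
- pack_2: a grey plastic battery pack, a flat slab 30 mm thick (its x), 96 mm wide (its y) and 120 mm long (its z, pointing to the upper end), about 0.2 kg; its top 74 mm stand out of its cradle. Origin: centre of its lower end face. It starts in cradle_2. All three packs look alike
- pack_3: a grey plastic battery pack, a flat slab 30 mm thick (its x), 96 mm wide (its y) and 120 mm long (its z, pointing to the upper end), about 0.2 kg; its top 74 mm stand out of its cradle. Origin: centre of its lower end face. It starts in cradle_3. All three packs look alike
- cradle_1: a fixed black charging cradle, base plate 120 x 126 mm; origin: on its underside, 8 mm behind the middle, z up. Its bay leans 25 deg from upright towards its own -x (the robot's side): bay axis (-0.423, 0, 0.906) in the cradle frame, from the bay floor centre (0.022, 0, 0.034) m, where a seated pack's lower end rests. Bay 46 mm deep, 33 x 99 mm inside (1.5 mm play round the pack), so packs lean 3 deg more)
- cradle_2: a fixed black charging cradle, base plate 120 x 126 mm; origin: on its underside, 8 mm behind the middle, z up. Bay as in cradle_1. Catch (in just one of the three cradles, hidden inside): sprung rollers in the side walls press into notches in the pack's sides; it lets go only at a pull of about 10 to 18 N along the bay and the pack is free after about 5 mm
- cradle_3: a fixed black charging cradle, base plate 120 x 126 mm; origin: on its underside, 8 mm behind the middle, z up. Bay as in cradle_1. A pack that is not held by a catch comes up with 2 to 5 N (its weight and slight rubbing) and sinks back when let down. Which of the three packs is held cannot be seen
- catch_1 (a joint): hidden side roller of cradle_1, m: about 0 while a pack sits in the bay, sprung or not; positive as the roller is pushed back into the wall (1.6 mm); in an emptied bay a sprung one moves in to -3 mm, an idle one stays at 0 or above
- catch_2 (a joint): hidden side roller of cradle_2, m: about 0 while a pack sits in the bay, sprung or not; positive as the roller is pushed back into the wall (1.6 mm); in an emptied bay a sprung one moves in to -3 mm, an idle one stays at 0 or above
- catch_3 (a joint): hidden side roller of cradle_3, m: about 0 while a pack sits in the bay, sprung or not; positive as the roller is pushed back into the wall (1.6 mm); in an emptied bay a sprung one moves in to -3 mm, an idle one stays at 0 or above
- tray: a low fixed aluminium tray, 150 mm (x) by 180 mm (y) outside, beaded rim 17 mm high, flat floor 4 to 5 mm above the counter, open on top. Origin: centre of its underside, z up
- enamel_cup: a loose green and white cup with a handle, 64 x 89 x 48 mm high, standing near the front edge. Origin: centre of its underside
- jam_jar: a loose closed jam jar with a red lid, 65 mm across, 97 mm high, standing near the front edge. Origin: centre of its underside

How it is judged:
On the way:
1. the pack that the catch held is clear of its cradle, drawn at least 55 mm out along the bay, and the emptied catch has sprung inwards (((z of pack_1 in the frame of cradle_1 above 0.084 m and value of joint catch_1 below -0.0015 m) or (z of pack_2 in the frame of cradle_2 above 0.084 m and value of joint catch_2 below -0.0015 m) or (z of pack_3 in the frame of cradle_3 above 0.084 m and value of joint catch_3 below -0.0015 m))), for 0.1 s.
At the end, for the whole second after the job is handed in: The pack that was held by its catch stands upright (within 0.1 rad) on its lower end on the floor of the tray, released and at rest; the other two packs are seated in their cradles (within 6 mm of the bay floor) and at rest; the cup and the jam jar stand upright (((x of pack_1 in the frame of tray between -0.07 and 0.07 m and y of pack_1 in the frame of tray between -0.085 and 0.085 m and z of pack_1 in the frame of tray below 0.008 m and angle between pack_1's own z axis and vertical below 0.1 rad and value of joint catch_1 below -0.0015 m and z of pack_2 in the frame of cradle_2 below 0.04 m and distance between pack_2 and cradle_2 below 0.05 m and z of pack_3 in the frame of cradle_3 below 0.04 m and distance between pack_3 and cradle_3 below 0.05 m) or (x of pack_2 in the frame of tray between -0.07 and 0.07 m and y of pack_2 in the frame of tray between -0.085 and 0.085 m and z of pack_2 in the frame of tray below 0.008 m and angle between pack_2's own z axis and vertical below 0.1 rad and value of joint catch_2 below -0.0015 m and z of pack_1 in the frame of cradle_1 below 0.04 m and distance between pack_1 and cradle_1 below 0.05 m and z of pack_3 in the frame of cradle_3 below 0.04 m and distance between pack_3 and cradle_3 below 0.05 m) or (x of pack_3 in the frame of tray between -0.07 and 0.07 m and y of pack_3 in the frame of tray between -0.085 and 0.085 m and z of pack_3 in the frame of tray below 0.008 m and angle between pack_3's own z axis and vertical below 0.1 rad and value of joint catch_3 below -0.0015 m and z of pack_1 in the frame of cradle_1 below 0.04 m and distance between pack_1 and cradle_1 below 0.05 m and z of pack_2 in the frame of cradle_2 below 0.04 m and distance between pack_2 and cradle_2 below 0.05 m)) and linear speed of each of pack_1, pack_2, pack_3 below 0.02 m/s and angle between each of enamel_cup, jam_jar's own z axis and vertical below 0.15 rad); the robot touches nothing.
It fails at once if pack_1, if it is a loose one, is drawn right out of its bay (46 mm) (z of pack_1 in the frame of cradle_1 above 0.0755 m and value of joint catch_1 above -0.0007 m).
It fails at once if pack_2, if it is a loose one, is drawn right out of its bay (46 mm) (z of pack_2 in the frame of cradle_2 above 0.0755 m and value of joint catch_2 above -0.0007 m).
It fails at once if pack_3, if it is a loose one, is drawn right out of its bay (46 mm) (z of pack_3 in the frame of cradle_3 above 0.0755 m and value of joint catch_3 above -0.0007 m).
It fails at once if the enamel cup is shifted by more than 40 mm (distance of enamel_cup from where it was at the start of the episode above 0.04 m).
It fails at once if the jam jar is shifted by more than 40 mm (distance of jam_jar from where it was at the start of the episode above 0.04 m).
It also fails if it takes over 67 s, if anything falls off the work surface, if the arm or the gripper's body presses on something with over 40 N, if the wrist force passes 120 N, or if a joint passes its speed limit or range.

## Working session

There is one attempt and no reset: what is moved stays moved. The work goes in short steps, Python scripts to look and compute and a tool call to move; the robot and the scene stay as the last step left them, time stands still between calls to the robot, and variables do not carry over. Pictures are saved under pics/ and viewed, at most 10 in all, crops included, and the job is handed in when it is done.

Besides the shell and the picture viewer there is one more tool, called after ">>>" in YAML: its name, and indented under it one key for each argument. jog_arm: Moves the arm, as the interface text tells. Its arguments: {"type":"object","properties":{"targets":{"type":"string"},"newtons":{"type":"number"}},"required":["targets"]}

```bash
mkdir -p pics
python3 - <<'E'
from bench import *
import cv2,numpy as np
s=state();print({k:np.round(v,3).tolist() for k,v in s.items()})
for n in("scene","top"):
    im,d=read_camera(n);cv2.imwrite(f"pics/{n}0.png",im[:,:,::-1]);np.save(f"{n}_d.npy",d);np.save(f"{n}_i.npy",im)
    c=get_calibration(n);print(n,c)
E
```

```text
{'clock': 0.0, 'joints': [-1.256, 0.592, 0.048, 1.61, -0.033, 0.943, -0.034], 'qd': [-0.002, -0.001, 0.0, 0.001, -0.0, -0.001, 0.001], 'joint_efforts': [0.0, -54.87, 1.547, -19.812, 0.009, 0.009, -0.0], 'ee_pos': [0.288, 0.665, 0.23], 'orientation': [-0.0, 0.203, 0.979, -0.001], 'wrist_force': [1.157, 0.142, 0.419], 'moment': [-0.013, 0.006, -0.029], 'finger_force': 0.0, 'grip_width': 0.085}
scene {'fx': 424.28945875960346, 'fy': 424.28945875960346, 'cx': 280.53821987096177, 'cy': 202.3960117864556, 'D': array([-0.01094025,  0.        ,  0.        ,  0.        ,  0.        ]), 'R': array([[ 0.88730185, -0.46107028, -0.01046987],
       [-0.30211728, -0.56395419, -0.76855762],
       [ 0.34845455,  0.68510573, -0.6396949 ]]), 't': array([-0.44644294,  0.22843998,  0.94301878])}
top {'fx': 446.12367794522225, 'fy': 446.12367794522225, 'cx': 276.2991396453308, 'cy': 209.5620119517877, 'D': array([-0.09518504,  0.        ,  0.        ,  0.        ,  0.        ]), 'R': array([[-0.0942412 , -0.99553102, -0.00604782],
       [-0.97095717,  0.09325345, -0.2203315 ],
       [ 0.21991082, -0.01489214, -0.9754063 ]]), 't': array([0.05502469, 0.53710319, 1.27800743])}
```

View pics/scene0.png

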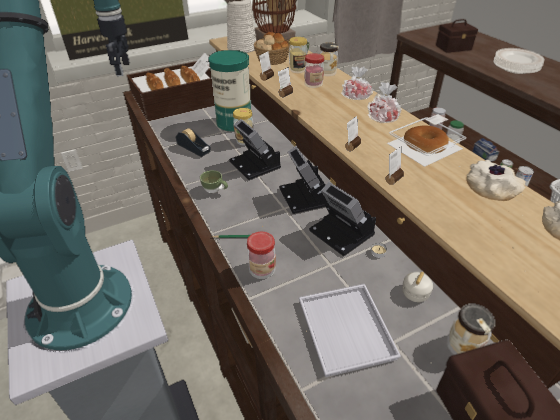

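View pics/top0.png

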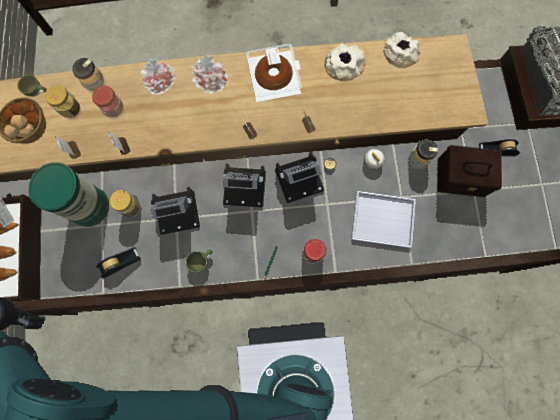

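```bash
cat > h.py <<'E'
import numpy as np,cv2
from bench import *
def cloud(n,d):
    c=get_calibration(n);K=np.array([[c["fx"],0,c["cx"]],[0,c["fy"],c["cy"]],[0,0,1]])
    v,u=np.mgrid[:d.shape[0],:d.shape[1]]
    p=cv2.undistortPoints(np.stack([u,v],-1).reshape(-1,1,2).astype(np.float32),K,c["D"]).reshape(*d.shape,2)
    X=np.dstack([p*d[...,None],d])
    return (X-c["t"])@c["R"]
E
python3 - <<'E'
from h import *
im=np.load("top_i.npy");P=cloud("top",np.load("top_d.npy"))
for u,v in[(175,210),(243,187),(300,178),(384,220),(315,250),(190,262),(355,195),(412,203),(410,248),(354,241),(172,198),(242,172),(297,162),(155,235),(198,230)]:print(u,v,np.round(P[v,u],3))
c=im[140:250,140:340,::-1];cv2.imwrite("pics/tc.png",cv2.resize(c,None,fx=4,fy=4,interpolation=cv2.INTER_CUBIC))
c=np.load("scene_i.npy")[110:260,220:390,::-1];cv2.imwrite("pics/sc.png",cv2.resize(c,None,fx=4,fy=4,interpolation=cv2.INTER_CUBIC))
E
```

```text
175 210 [0.548 0.291 0.141]
243 187 [0.597 0.093 0.138]
300 178 [ 0.608 -0.071  0.139]
384 220 [ 0.488 -0.33   0.001]
315 250 [ 0.403 -0.095  0.097]
190 262 [0.412 0.279 0.019]
355 195 [ 0.576 -0.25   0.001]
412 203 [ 0.532 -0.425  0.007]
410 248 [ 0.392 -0.399 -0.001]
354 241 [ 0.431 -0.227  0.   ]
172 198 [0.603 0.313 0.073]
242 172 [0.663 0.097 0.073]
297 162 [ 0.675 -0.072  0.084]
155 235 [0.509 0.388 0.   ]
198 230 [ 0.512  0.253 -0.003]
```

View pics/tc.png

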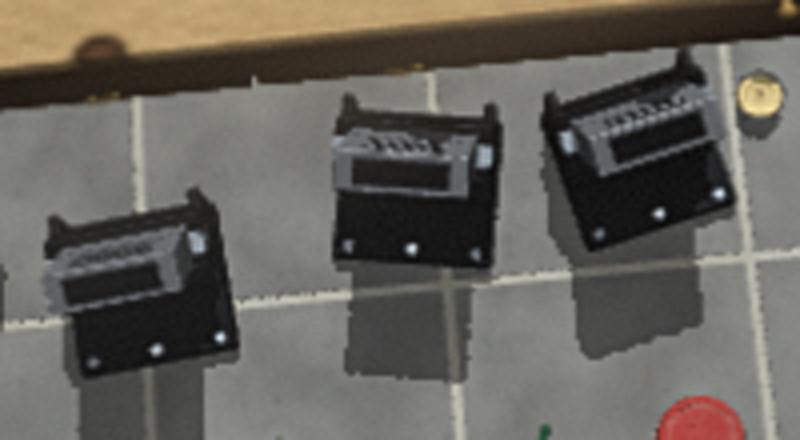

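View pics/sc.png

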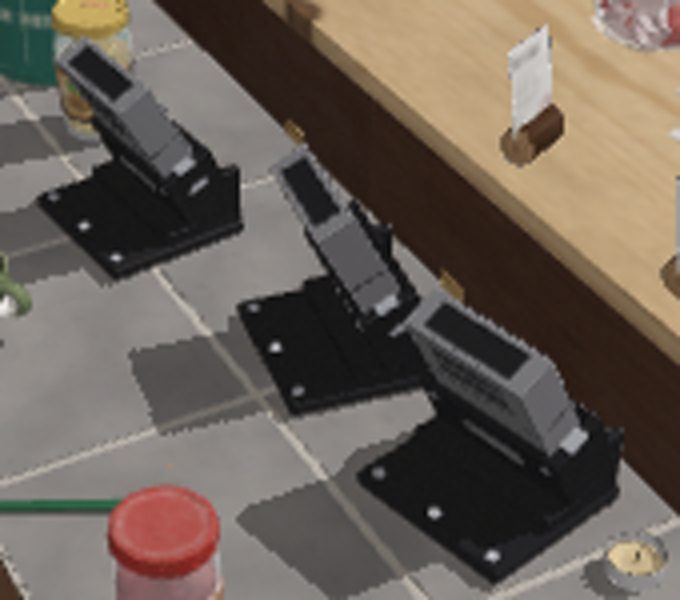

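```bash
cat > m.py <<'E'
from h import *
def run(tag=""):
    P=np.vstack([cloud(n,np.load(n+"_d%s.npy"%tag)).reshape(-1,3) for n in("top","scene")])
    Pt=cloud("top",np.load("top_d.npy"))
    S=[[(93,363),(156,350),(220,338)],[(348,247),(412,249),(476,254)],[(599,234),(659,214),(718,193)]]
    for i,s in enumerate(S):
        w=np.array([Pt[int(round(140+y/4)),int(round(140+x/4))] for x,y in s])
        e=w[0]-w[2];yaw=np.arctan2(-e[0],e[1])
        ex=np.array([np.cos(yaw),np.sin(yaw),0]);ey=np.array([-np.sin(yaw),np.cos(yaw),0])
        for L in(25,28):
            l=np.radians(L);a=-np.sin(l)*ex+np.cos(l)*np.array([0,0,1]);n=np.cos(l)*ex+np.sin(l)*np.array([0,0,1])
            o=w[1];B=np.array([n,ey,a]).T;q=(P-o)
            m=(np.abs(q@ey)<.065)&(np.abs(q@ex-.05)<.08)&(P[:,2]>.09)&(P[:,2]<.17)
            Q=P[m]@B;top=np.percentile(Q[:,2],97);T=Q[np.abs(Q[:,2]-top)<.006]
            F=Q[(Q[:,2]<top-.008)]
            lo,hi=np.percentile(T,[1.5,98.5],axis=0);flo,fhi=np.percentile(F,[1,99],axis=0)
            c=B@np.array([(lo[0]+hi[0])/2,(lo[1]+hi[1])/2,np.median(T[:,2])])
            # fit of plane of T
            A=np.c_[T[:,:2]-T[:,:2].mean(0),np.ones(len(T))];k=np.linalg.lstsq(A,T[:,2],rcond=None)[0]
            print(i+1,L,"yaw",round(np.degrees(yaw),1),"n",len(T),"size",np.round(hi-lo,3),"fsize",np.round(fhi-flo,3),"fc-c",np.round((flo+fhi)/2-(lo+hi)/2,3),"top",np.round(c,4),"slope",np.round(k[:2],3))
        print("  screws",np.round(w,3).tolist(),"len",round(np.linalg.norm(e),3))
if __name__=="__main__":run()
E
python3 m.py
python3 - <<'E'
from h import *
P=cloud("top",np.load("top_d.npy"))
im=np.load("top_i.npy")
hsv=cv2.cvtColor(im,cv2.COLOR_RGB2HSV)
m=((im.min(2)>150)).astype(np.uint8);m[:185]=0;m[255:]=0;m[:,:345]=0;m[:,425:]=0
r=cv2.minAreaRect(cv2.findNonZero(m));b=cv2.boxPoints(r)
print(r);c=get_calibration("top");K=np.array([[c["fx"],0,c["cx"]],[0,c["fy"],c["cy"]],[0,0,1]])
p=cv2.undistortPoints(b.reshape(-1,1,2),K,c["D"]).reshape(-1,2)
rays=np.c_[p,np.ones(4)]@c["R"];o=-c["R"].T@c["t"]
W=o+rays*((0.017-o[2])/rays[:,2])[:,None];print(np.round(W,3),np.round(W.mean(0),3),[round(float(np.linalg.norm(W[i]-W[i-1])),3) for i in range(4)])
E
```

```text
1 25 yaw 6.6 n 485 size [0.031 0.091 0.007] fsize [0.036 0.097 0.061] fc-c [ 0.002 -0.002 -0.036] top [0.5476 0.3098 0.1422] slope [ 0.049 -0.005]
1 28 yaw 6.6 n 488 size [0.031 0.092 0.007] fsize [0.034 0.097 0.062] fc-c [ 0.    -0.002 -0.037] top [0.5476 0.3102 0.1422] slope [ 0.015 -0.005]
  screws [[0.517, 0.359, 0.011], [0.521, 0.308, 0.014], [0.528, 0.258, 0.015]] len 0.102
2 25 yaw -8.8 n 526 size [0.031 0.093 0.007] fsize [0.113 0.113 0.06 ] fc-c [ 0.041  0.007 -0.036] top [0.6083 0.0996 0.1422] slope [ 0.042 -0.001]
2 28 yaw -8.8 n 542 size [0.031 0.093 0.007] fsize [0.113 0.113 0.061] fc-c [ 0.04   0.007 -0.037] top [0.6079 0.0995 0.1419] slope [ 0.012 -0.001]
  screws [[0.588, 0.154, 0.017], [0.584, 0.104, 0.014], [0.573, 0.055, 0.015]] len 0.1
3 25 yaw 12.8 n 697 size [0.032 0.093 0.008] fsize [0.114 0.113 0.082] fc-c [ 0.041 -0.008 -0.047] top [ 0.6175 -0.0849  0.1419] slope [0.054 0.006]
3 28 yaw 12.8 n 719 size [0.032 0.093 0.007] fsize [0.113 0.113 0.085] fc-c [ 0.04  -0.008 -0.049] top [ 0.6173 -0.085   0.1418] slope [0.026 0.007]
  screws [[0.584, -0.043, 0.012], [0.592, -0.091, 0.011], [0.606, -0.14, 0.017]] len 0.099
((380.736328125, 213.86114501953125), (75.4803695678711, 65.05791473388672), 13.348727226257324)
[[ 0.447 -0.172  0.017]
 [ 0.643 -0.245  0.017]
 [ 0.565 -0.47   0.017]
 [ 0.371 -0.39   0.017]] [ 0.507 -0.319  0.017] [0.23, 0.209, 0.238, 0.209]
```

```bash
cat >> h.py <<'E'
from scipy.spatial.transform import Rotation as Ro
def grasp(yaw,lean):  # tool z=-pack axis, tool y=+pack x
    y=np.radians(yaw);l=np.radians(lean);ex=np.array([np.cos(y),np.sin(y),0]);z=np.array([0,0,1.])
    a=-np.sin(l)*ex+np.cos(l)*z;n=np.cos(l)*ex+np.sin(l)*z
    return np.array([np.cross(n,-a),n,-a]).T,a
def row(R,p):
    s=state();q=np.array(s["orientation"]);R0=Ro.from_quat(q[[1,2,3,0]]).as_matrix()
    print("row",np.round(R0.T@(p-s["ee_pos"]),4),np.round(Ro.from_matrix(R0.T@R).as_rotvec(),4),"clk",s["clock"])
E
python3 - <<'E'
from h import *
P=np.vstack([cloud(n,np.load(n+"_d.npy")).reshape(-1,3) for n in("top","scene")])
for yaw,c in[(6.6,(.5476,.310,.1422)),(-8.8,(.608,.0995,.142)),(12.8,(.6173,-.085,.1418))]:
    for it in range(3):
        R,a=grasp(yaw,28);Q=(P-c)@np.array([R[:,1],-R[:,0],a]).T
        T=Q[(np.abs(Q[:,2])<.005)&(np.abs(Q[:,0])<.025)&(np.abs(Q[:,1])<.055)]
        # yaw from the two long edges' rectangle
        r=cv2.minAreaRect((T[:,:2]*1000).astype(np.float32));
        sgn=r[2] if r[1][0]<r[1][1] else r[2]-90
        print(round(yaw,1),"rect",np.round(r[0],1),np.round(r[1],1),round(sgn,1),"pca",np.round(np.degrees(np.linalg.eigh(np.cov(T[:,:2].T))[1][:,1]@[0,0]),1),np.round(np.degrees(np.arctan(-np.linalg.eigh(np.cov(T[:,:2].T))[1][0,1]/np.linalg.eigh(np.cov(T[:,:2].T))[1][1,1])),1));break
c=get_calibration("top");K=np.array([[c["fx"],0,c["cx"]],[0,c["fy"],c["cy"]],[0,0,1]])
b=np.array([(358,192),(414,201),(411,250),(352,241)],np.float32)
p=cv2.undistortPoints(b.reshape(-1,1,2),K,c["D"]).reshape(-1,2)
rays=np.c_[p,np.ones(4)]@c["R"];o=-c["R"].T@c["t"]
W=o+rays*((0.017-o[2])/rays[:,2])[:,None];print(np.round(W,3),np.round(W.mean(0),3),[round(float(np.linalg.norm(W[i]-W[i-1])),3) for i in range(4)])
R,a=grasp(6.6,28);row(R,np.array([.5476,.310,.1422])+.06*a)
E
```

```text
6.6 rect [-0.1  0.3] [33.3 98.9] 0.6 pca 0.0 0.7
-8.8 rect [-0.2  0. ] [33.3 99.8] 1.1 pca 0.0 1.4
12.8 rect [0.4 0. ] [97.3 34.2] -0.9 pca 0.0 -0.4
[[ 0.581 -0.257  0.017]
 [ 0.536 -0.429  0.017]
 [ 0.384 -0.395  0.017]
 [ 0.429 -0.218  0.017]] [ 0.483 -0.325  0.017] [0.157, 0.178, 0.156, 0.183]
row [-0.3549 -0.2362  0.0356] [-0.4447 -0.2545  1.0255] clk 0.1
```

>>> jog_arm:
  targets: "-0.355 -0.236 0.036 -0.446 -0.258 1.02 65;-0.355 -0.236 0.036 -0.446 -0.258 1.02 65;-0.355 -0.236 0.036 -0.446 -0.258 1.02 65;-0.355 -0.236 0.036 -0.446 -0.258 1.02 65;-0.355 -0.236 0.036 -0.446 -0.258 1.02 65;-0.355 -0.236 0.036 -0.446 -0.258 1.02 65;-0.355 -0.236 0.036 -0.446 -0.258 1.02 65;-0.355 -0.236 0.036 -0.446 -0.258 1.02 65"

```text
clock: 0.9
ee_pos: [0.5043, 0.3295, 0.197]
orientation: [0.163, 0.644, 0.725, 0.182]
wrist_force: [-0.2, 0.3, -0.7]
grip_width: 0.0555
finger_force: 0.0
```

Run:
```python
from h import *
R,a=grasp(7.2,28);row(R,np.array([.5476,.310,.1422])+.06*a);s=state();print(s)
```

```text
row [-0.0247  0.0102  0.0076] [ 0.0047  0.0055 -0.0061] clk 0.9
{'clock': 0.9, 'joints': array([-1.30102648,  0.47239826,  0.65565752,  2.23867233,  0.06646295,
        0.11276142, -0.70496166]), 'qd': array([ 0.59187677,  0.10616948,  0.26607423,  0.32942973, -0.0701343 ,
       -0.7697048 , -0.06915639]), 'joint_efforts': array([ -3.90939429, -36.48333907,   6.24973387, -12.54189223,
         0.16971381,  -0.57349149,  -0.13014549]), 'ee_pos': array([0.50428394, 0.32950607, 0.19703939]), 'orientation': array([0.16293328, 0.64398761, 0.72500807, 0.18192308]), 'wrist_force': array([-0.18752916,  0.30870682, -0.72401166]), 'moment': array([-0.09258702,  0.48385423,  0.02959149]), 'finger_force': 0.0, 'grip_width': 0.055465449614548676}
```

>>> jog_arm:
  targets: "-0.025 0.01 0.008 0.005 0.005 -0.006 65;-0.025 0.01 0.008 0.005 0.005 -0.006 65;-0.025 0.01 0.008 0.005 0.005 -0.006 65"

```text
clock: 1.2
ee_pos: [0.5209, 0.3067, 0.1953]
orientation: [0.16, 0.642, 0.728, 0.181]
wrist_force: [0.7, 0.4, -0.4]
grip_width: 0.0554
finger_force: 0.0
```

Run:
```python
from h import *
R,a=grasp(7.2,28);T=np.array([.5476,.310,.1422]);row(R,T+.06*a);row(R,T-.042*a);s=state();print(s["joints"],s["qd"])
im,d=read_camera("scene");cv2.imwrite("pics/s1.png",cv2.resize(im[20:260,80:400,::-1],None,fx=2,fy=2))
```

```text
row [-0.0001 -0.0012 -0.0005] [-0.0013  0.     -0.0003] clk 1.2
row [-1.000e-04 -1.000e-03  1.015e-01] [-0.0013  0.     -0.0003] clk 1.2
[-1.19516793  0.45796852  0.59458064  2.23994766  0.08623574  0.09692272
 -0.66195011] [-0.03893375  0.00364077 -0.0221769  -0.01638497 -0.00115289 -0.00269585
  0.00012679]
```

View pics/s1.png

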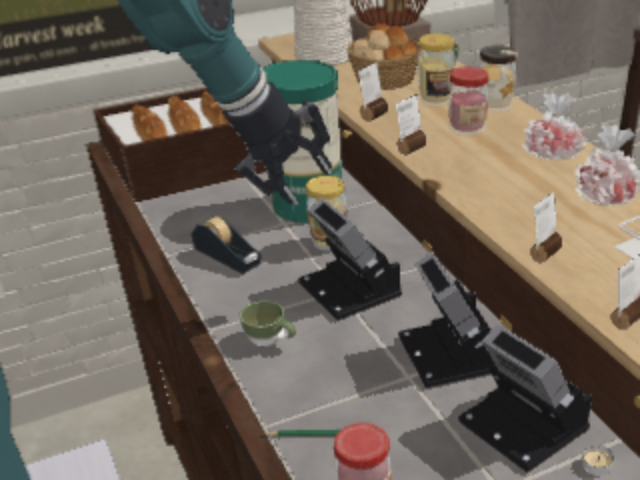

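The picture shows the open gripper (fingers at about (265,195) and (320,160)) poised over pack 1, straddling its thickness; cup and jar are untouched.

>>> jog_arm:
  targets: "0 0 0.03 0 0 0 65;0 0 0.055 0 0 0 65;0 0 0.08 0 0 0 65;0 0 0.1 0 0 0 65;0 0 0.1 0 0 0 65"

```text
clock: 1.75
ee_pos: [0.5425, 0.3027, 0.1453]
orientation: [0.168, 0.641, 0.731, 0.163]
wrist_force: [0.4, -0.5, 0.0]
grip_width: 0.0554
finger_force: 0.0
```

>>> jog_arm:
  targets: "0 0 0 0 0 0 40;0 0 0 0 0 0 30;0 0 0 0 0 0 20;0 0 0 0 0 0 20;0 0 0 0 0 0 20"
  newtons: 60

```text
clock: 2.25
ee_pos: [0.5431, 0.3001, 0.1461]
orientation: [0.169, 0.643, 0.729, 0.162]
wrist_force: [0.8, -0.1, -0.1]
grip_width: 0.0173
finger_force: 0.0
```

```bash
cat > kin.py <<'E'
import numpy as np
from scipy.spatial.transform import Rotation as Ro
from scipy.optimize import least_squares
from bench import *
S=[([-1.256,.592,.048,1.61,-.033,.943,-.034],[.288,.665,.230],[0,.203,.979,-.001]),
([-1.30102648,0.47239826,0.65565752,2.23867233,0.06646295,0.11276142,-0.70496166],[0.50428394,0.32950607,0.19703939],[0.16293328,0.64398761,0.72500807,0.18192308]),
([-1.19516793,0.45796852,0.59458064,2.23994766,0.08623574,0.09692272,-0.66195011],[.5209,.3067,.1953],[.160,.642,.728,.181])]
A="zyzyzyz"
def fk(q,sg,L,off=0):
    R=Ro.from_euler("z",off);p=np.array([0,0,L[0]]);
    for i in range(7):
        R=R*Ro.from_euler(A[i],sg[i]*q[i])
        if i==1:p=p+R.apply([0,0,L[1]])
        if i==3:p=p+R.apply([0,0,L[2]])
        if i==6:p=p+R.apply([0,0,L[3]])
    return R*Ro.from_euler("z",np.pi/2),p
if __name__=="__main__":
    import itertools,json
    s=state();S.append((s["joints"],s["ee_pos"],s["orientation"]));print(s["joints"])
    res=[]
    for z in itertools.product([1,-1],repeat=4):
        sg=[z[0],1,z[1],1,z[2],1,z[3]]
        def r(x):
            o=[]
            for q,p,w in S:
                R,pp=fk(q,sg,x[:4],x[4]);w=np.array(w);o+=list(pp-p)+list((R.inv()*Ro.from_quat(w[[1,2,3,0]])).as_rotvec())
            return np.array(o)
        for o in(0,2,-2):
            f=least_squares(r,[.3,.4,.4,.3,o]);res.append((f.cost,sg,f.x,f.fun))
    res.sort(key=lambda t:t[0])
    for t in res[:2]:print(t[0],t[1],np.round(t[2],4),np.abs(t[3]).max())
    json.dump([res[0][1],list(res[0][2])],open("kin.json","w"))
E
python3 kin.py
```

```text
[-0.97457143  0.52648862  0.34128264  2.21455284  1.18450855  0.1253308
 -1.74243482]
0.000992374942575657 [-1, 1, -1, 1, -1, 1, -1] [ 0.4334  0.5604  0.5033  0.3621 -0.0081] 0.03741020416748958
0.0009923749425757526 [-1, 1, -1, 1, -1, 1, -1] [ 0.4334  0.5604  0.5033  0.3621 -0.0081] 0.03741020928692068
```

>>> jog_arm:
  targets: "0 0 -0.01 0 0 0 65;0 0 -0.01 0 0 0 65;0 0 -0.01 0 0 0 65;0 0 -0.01 0 0 0 65"

```text
clock: 2.65
ee_pos: [0.5389, 0.2994, 0.1544]
orientation: [0.169, 0.643, 0.729, 0.162]
wrist_force: [-0.5, -0.4, 0.3]
grip_width: 0.0559
finger_force: 0.0
```

Run:
```python
from h import *
R,a=grasp(7.2,28);T=np.array([.5476,.310,.1422]);row(R,T+.03*a);row(R,T-.042*a);s=state();print(s["joints"],s["qd"])
import kin,json
sg,x=json.load(open("kin.json"))
kin.S.append((s["joints"],s["ee_pos"],s["orientation"]))
kin.S.append(([-0.97457143,0.52648862,0.34128264,2.21455284,1.18450855,0.1253308,-1.74243482],[.5431,.3001,.1461],[.169,.643,.729,.162]))
for q,p,w in kin.S:
    RR,pp=kin.fk(q,sg,x[:4],0);w=np.array(w);print(np.round(pp-p,3),np.round((RR.inv()*Ro.from_quat(w[[1,2,3,0]])).as_rotvec(),3))
```

```text
row [ 0.0088  0.0029 -0.0149] [-0.018   0.038   0.0096] clk 2.65
row [0.0116 0.0042 0.057 ] [-0.018   0.038   0.0096] clk 2.65
[-0.94464079  0.50082471  0.29185036  2.21603196  1.153214    0.1624557
 -1.70758475] [-0.00170944  0.00491807 -0.00141844  0.00078812 -0.00014502  0.00180901
  0.00013205]
[-0.043  0.01   0.01 ] [-0.001 -0.     0.001]
[ 0.003  0.004 -0.004] [-0.  0.  0.]
[ 0.001  0.008 -0.004] [-0.    -0.001 -0.   ]
[-0.01   0.014 -0.002] [-0. -0. -0.]
[-0.01   0.01  -0.002] [ 0.    -0.001  0.001]
```

```bash
cat > kin2.py <<'E'
import kin,numpy as np,json
from kin import Ro,A,least_squares
sg=[-1,1,-1,1,-1,1,-1]
lo=np.array([-2.69,-.47,-1.27,.19,-1.53,.08,-3.09])+.01;hi=np.array([2.69,2.24,1.36,2.51,4.68,2.07,3.09])-.01
def fk(q,V):
    V=np.reshape(V,(5,3));R=Ro.identity();p=V[0]*[0,0,1]
    for i in range(7):
        R=R*Ro.from_euler(A[i],sg[i]*q[i])
        if i in(1,3,5,6):p=p+R.apply(V[{1:1,3:2,5:3,6:4}[i]])
    return R*Ro.from_euler("z",np.pi/2),p
V0=np.array([0,0,.4334,0,0,.5604,0,0,.5033,0,0,0,0,0,.3621])
def fit(S):
    f=lambda x:np.r_[np.ravel([fk(q,x)[1]-p for q,p,w in S])/.0005,(x-V0)/.05]
    r=least_squares(f,V0);print("fit resid",np.abs(f(r.x)[:3*len(S)]).max()*.0005,np.round(r.x.reshape(5,3),3).tolist());return r.x
def ik(R,p,V,q0):
    f=lambda q:np.r_[(fk(q,V)[1]-p)*10,(fk(q,V)[0].inv()*R).as_rotvec()*5,(q-q0)*1e-4]
    return least_squares(f,np.clip(q0,lo+.001,hi-.001),bounds=(lo,hi),max_nfev=60)
E
cat > t.py <<'E'
from h import *
import kin,kin2
kin.S+=[([-0.97457143,0.52648862,0.34128264,2.21455284,1.18450855,0.1253308,-1.74243482],[.5431,.3001,.1461],[.169,.643,.729,.162])]
s=state();kin.S.append((s["joints"],s["ee_pos"],s["orientation"]))
V=kin2.fit(kin.S);np.save("V.npy",V)
rng=np.random.default_rng(0);q=s["joints"]
for i,(yaw,T) in enumerate([(7.2,(.5476,.310,.1422)),(-7.6,(.608,.0995,.142)),(12.2,(.6173,-.085,.1418))]):
  for lean in(28,):
    for flip in (0,1):
      R,a=grasp(yaw,lean)
      if flip:R=R@np.diag([-1,-1,1])
      for d in(-.06,.0,.04):
        best=[]
        for k in range(12):
            r=kin2.ik(Ro.from_matrix(R),np.array(T)-d*a,V,q if k==0 else q+rng.normal(0,.7,7))
            if r.cost<2e-4:best.append((np.abs(r.x-q).max(),r.x))
        best.sort(key=lambda t:t[0]);print(i+1,flip,d,len(best),[np.round(b[1],2).tolist() for b in best[:2]])
E
python3 t.py
```

```text
fit resid 0.0002813152786382833 [[0.0, 0.0, 0.366], [0.014, -0.021, 0.637], [0.03, -0.023, 0.491], [0.0, -0.003, -0.009], [0.021, -0.0, 0.353]]
1 0 -0.06 12 [[-0.95, 0.4, 0.26, 2.24, 1.04, 0.2, -1.6], [-0.87, 0.4, 0.16, 2.24, 1.12, 0.23, -1.68]]
1 0 0.0 11 [[-0.77, 0.51, 0.07, 2.21, 1.56, 0.23, -2.1], [-0.78, 0.51, 0.09, 2.21, 1.56, 0.22, -2.1]]
1 0 0.04 10 [[-0.49, 0.6, -0.26, 2.18, 1.7, 0.4, -2.18], [-0.63, 0.59, -0.08, 2.18, 1.75, 0.3, -2.25]]
1 1 -0.06 12 [[-1.36, 0.53, 0.78, 2.31, -1.38, 0.09, -2.39], [-1.36, 0.53, 0.78, 2.31, -1.38, 0.09, -2.39]]
1 1 0.0 7 [[-1.07, 0.57, 0.43, 2.29, 2.65, 0.1, -0.12], [-1.1, 0.58, 0.47, 2.29, 2.87, 0.09, -0.35]]
1 1 0.04 8 [[-0.94, 0.63, 0.29, 2.27, 2.5, 0.18, 0.04], [-1.03, 0.66, 0.42, 2.27, 2.96, 0.15, -0.43]]
2 0 -0.06 12 [[-0.66, 0.4, 0.37, 2.28, 1.03, 0.09, -1.49], [-0.66, 0.4, 0.37, 2.28, 1.03, 0.09, -1.49]]
2 0 0.0 12 [[-0.39, 0.5, 0.06, 2.25, 1.83, 0.19, -2.26], [-0.21, 0.5, -0.17, 2.24, 1.72, 0.3, -2.13]]
2 0 0.04 11 [[-0.21, 0.58, -0.15, 2.22, 1.91, 0.3, -2.31], [-0.24, 0.58, -0.11, 2.22, 1.94, 0.29, -2.34]]
2 1 -0.06 7 [[-0.7, 0.41, 
[... 194 characters left out ...]
, 0.62, 0.24, 2.3, 2.72, 0.22, -0.06], [-0.52, 0.62, 0.22, 2.3, 2.68, 0.22, -0.02]]
3 0 -0.06 12 [[0.59, 0.43, -0.55, 2.23, 0.67, 0.09, -0.3], [0.6, 0.43, -0.56, 2.23, 0.72, 0.09, -0.35]]
3 0 0.0 9 [[0.53, 0.55, -0.5, 2.21, 1.89, 0.09, -1.51], [0.53, 0.55, -0.5, 2.21, 1.89, 0.09, -1.51]]
3 0 0.04 11 [[0.48, 0.62, -0.46, 2.19, 2.32, 0.12, -1.93], [0.49, 0.63, -0.48, 2.19, 2.25, 0.13, -1.86]]
3 1 -0.06 6 [[0.38, 0.4, -0.23, 2.31, 4.56, 0.1, -1.04], [0.38, 0.4, -0.22, 2.31, 4.56, 0.1, -1.04]]
3 1 0.0 6 [[0.42, 0.54, -0.31, 2.29, 3.39, 0.12, 0.15], [0.29, 0.52, -0.14, 2.29, 3.88, 0.17, -0.36]]
3 1 0.04 7 [[0.26, 0.61, -0.13, 2.27, 3.67, 0.21, -0.16], [0.23, 0.61, -0.09, 2.27, 3.75, 0.22, -0.25]]
```

>>> jog_arm:
  targets: "0.009 0.003 0 -0.018 0.038 0.01 65;0.009 0.003 0 -0.018 0.038 0.01 65;0.009 0.003 0 -0.018 0.038 0.01 65;0.009 0.003 0 -0.018 0.038 0.01 65;0.009 0.003 0 -0.018 0.038 0.01 65"

```text
clock: 3.15
ee_pos: [0.5404, 0.3087, 0.1555]
orientation: [0.16, 0.642, 0.728, 0.181]
wrist_force: [0.1, 0.0, -0.8]
grip_width: 0.0556
finger_force: 0.0
```

```bash
cat > g.py <<'E'
import sys
from h import *
G=[(7.2,(.5476,.310,.1422)),(-7.6,(.608,.0995,.142)),(12.2,(.6173,-.085,.1418))]
def go(i,*ds):
    yaw,T=G[i-1];R,a=grasp(yaw,28)
    for d in ds:row(R,np.array(T)-d*a)
    print(np.round(state()["joints"],2))
go(int(sys.argv[1]),*map(float,sys.argv[2:]))
E
python3 g.py 1 -.01 .04
```

```text
row [0.0004 0.0002 0.0052] [-0.0002  0.0001 -0.0006] clk 3.15
row [0.0004 0.0002 0.0552] [-0.0002  0.0001 -0.0006] clk 3.15
[-1.    0.51  0.37  2.23  1.34  0.09 -1.91]
```

>>> jog_arm:
  targets: "0 0 0.007 0 0 0 65;0 0 0.014 0 0 0 65;0 0 0.021 0 0 0 65;0 0 0.028 0 0 0 65;0 0 0.035 0 0 0 65;0 0 0.042 0 0 0 65;0 0 0.05 0 0 0 65;0 0 0.055 0 0 0 65"

```text
clock: 3.95
ee_pos: [0.5664, 0.3117, 0.1066]
orientation: [0.16, 0.642, 0.728, 0.181]
wrist_force: [0.1, -0.4, -0.4]
grip_width: 0.0555
finger_force: 0.0
```

```bash
python3 g.py 1 0 .04
```

```text
row [ 0.0007  0.0001 -0.0402] [-0.0002  0.0002 -0.001 ] clk 3.95
row [ 0.0007  0.0001 -0.0002] [-0.0002  0.0002 -0.001 ] clk 3.95
[-0.78  0.59  0.11  2.19  1.86  0.2  -2.4 ]
```

Reached. Close and tug lightly.

>>> jog_arm:
  targets: "0 0 0 0 0 0 40;0 0 0 0 0 0 25;0 0 0 0 0 0 20;0 0 0 0 0 0 20;0 0 0 0 0 0 20;0 0 0 0 0 0 20"
  newtons: 60

```text
clock: 4.55
ee_pos: [0.5656, 0.3118, 0.107]
orientation: [0.16, 0.642, 0.728, 0.181]
wrist_force: [-0.5, -1.4, 0.1]
grip_width: 0.0294
finger_force: 59.2
```

>>> jog_arm:
  targets: "0 0 -0.001 0 0 0 20;0 0 -0.002 0 0 0 20;0 0 -0.002 0 0 0 20"

```text
clock: 4.85
ee_pos: [0.5648, 0.3122, 0.1087]
orientation: [0.16, 0.642, 0.728, 0.182]
wrist_force: [0.2, 0.2, -2.8]
grip_width: 0.0293
finger_force: 59.1
```

>>> jog_arm:
  targets: "0 0 -0.001 0 0 0 20;0 0 -0.002 0 0 0 20;0 0 -0.002 0 0 0 20"

```text
clock: 5.15
ee_pos: [0.564, 0.3118, 0.1106]
orientation: [0.16, 0.642, 0.728, 0.182]
wrist_force: [0.1, 0.5, -2.7]
grip_width: 0.0294
finger_force: 59.1
```

>>> jog_arm:
  targets: "0 0 0.002 0 0 0 20;0 0 0.0045 0 0 0 20;0 0 0.0045 0 0 0 20;0 0 0.0045 0 0 0 30;0 0 0.0045 0 0 0 60;0 0 0.0045 0 0 0 65;0 0 0.0045 0 0 0 65"

```text
clock: 5.85
ee_pos: [0.5668, 0.3121, 0.1067]
orientation: [0.16, 0.642, 0.728, 0.182]
wrist_force: [-0.3, -0.5, -0.4]
grip_width: 0.0556
finger_force: 0.0
```

>>> jog_arm:
  targets: "0 0 -0.02 0 0 0 65;0 0 -0.045 0 0 0 65;0 0 -0.07 0 0 0 65;0 0 -0.095 0 0 0 65;0 0 -0.1 0 0 0 65"

```text
clock: 6.35
ee_pos: [0.5188, 0.3077, 0.1975]
orientation: [0.159, 0.641, 0.728, 0.184]
wrist_force: [0.8, 0.5, 0.1]
grip_width: 0.0556
finger_force: 0.0
```

```bash
python3 g.py 2 -.06 -.03 0
```

```text
row [-0.2106  0.03    0.018 ] [ 0.0016 -0.1256  0.2272] clk 6.35
row [-0.2143  0.0295  0.0477] [ 0.0016 -0.1256  0.2272] clk 6.35
row [-0.218   0.0291  0.0775] [ 0.0016 -0.1256  0.2272] clk 6.35
[-0.87  0.39  0.15  2.23  1.11  0.24 -1.66]
```

>>> jog_arm:
  targets: "-0.21 0.03 0.01 0.002 -0.125 0.227 65;-0.21 0.03 0.01 0.002 -0.125 0.227 65;-0.21 0.03 0.01 0.002 -0.125 0.227 65;-0.21 0.03 0.018 0.002 -0.125 0.227 65;-0.21 0.03 0.018 0.002 -0.125 0.227 65;-0.21 0.03 0.018 0.002 -0.125 0.227 65;-0.21 0.03 0.018 0.002 -0.125 0.227 65"

```text
clock: 7.05
ee_pos: [0.5806, 0.1033, 0.1926]
orientation: [0.182, 0.73, 0.64, 0.158]
wrist_force: [1.6, 0.9, -0.6]
grip_width: 0.0557
finger_force: 0.0
```

```bash
python3 g.py 2 -.06 0.04
```

```text
row [-0.0001  0.0006 -0.0024] [-0.0021  0.0025  0.0013] clk 7.05
row [0.0001 0.0009 0.0976] [-0.0021  0.0025  0.0013] clk 7.05
[-0.59  0.39  0.28  2.28  1.14  0.13 -1.6 ]
```

>>> jog_arm:
  targets: "0 0 0.015 0 0 0 65;0 0 0.03 0 0 0 65;0 0 0.045 0 0 0 65;0 0 0.055 0 0 0 65;0 0 0.065 0 0 0 65;0 0 0.075 0 0 0 65;0 0 0.085 0 0 0 65;0 0.001 0.097 0 0 0 65"

```text
clock: 7.85
ee_pos: [0.6262, 0.0995, 0.1072]
orientation: [0.181, 0.729, 0.641, 0.158]
wrist_force: [0.2, -0.7, -0.7]
grip_width: 0.0558
finger_force: 0.0
```

```bash
python3 g.py 2 0.04
```

```text
row [-0.0024  0.0004  0.0008] [-0.0023 -0.0006  0.004 ] clk 7.85
[-0.31  0.58 -0.02  2.22  1.99  0.24 -2.41]
```

>>> jog_arm:
  targets: "0 0 0 0 0 0 40;0 0 0 0 0 0 25;0 0 0 0 0 0 20;0 0 0 0 0 0 20;0 0 0 0 0 0 20;0 0 0 0 0 0 20"
  newtons: 60

```text
clock: 8.45
ee_pos: [0.6257, 0.0967, 0.1077]
orientation: [0.182, 0.73, 0.64, 0.157]
wrist_force: [-2.0, 1.3, -0.9]
grip_width: 0.0297
finger_force: 59.0
```

>>> jog_arm:
  targets: "0 0 -0.001 0 0 0 20;0 0 -0.002 0 0 0 20;0 0 -0.002 0 0 0 20"

```text
clock: 8.75
ee_pos: [0.625, 0.0966, 0.1093]
orientation: [0.182, 0.73, 0.64, 0.157]
wrist_force: [-1.6, 2.8, -3.0]
grip_width: 0.0295
finger_force: 59.1
```

>>> jog_arm:
  targets: "0 0 -0.001 0 0 0 20;0 0 -0.002 0 0 0 20;0 0 -0.002 0 0 0 20"

```text
clock: 9.05
ee_pos: [0.6242, 0.0966, 0.1112]
orientation: [0.182, 0.73, 0.64, 0.157]
wrist_force: [-0.3, 3.8, -3.5]
grip_width: 0.0295
finger_force: 59.1
```

>>> jog_arm:
  targets: "0 0 0.002 0 0 0 20;0 0 0.0045 0 0 0 20;0 0 0.0045 0 0 0 20;0 0 0.0045 0 0 0 30;0 0 0.0045 0 0 0 60;0 0 0.0045 0 0 0 65;0 0 0.0045 0 0 0 65"

```text
clock: 9.75
ee_pos: [0.6279, 0.0937, 0.1079]
orientation: [0.185, 0.731, 0.638, 0.157]
wrist_force: [-0.1, -0.8, 0.2]
grip_width: 0.0555
finger_force: 0.0
```

>>> jog_arm:
  targets: "0 0 -0.02 0 0 0 65;0 0 -0.045 0 0 0 65;0 0 -0.07 0 0 0 65;0 0 -0.095 0 0 0 65;0 0 -0.1 0 0 0 65;0 0 -0.1 0 0 0 65"

```text
clock: 10.35
ee_pos: [0.5805, 0.1019, 0.1978]
orientation: [0.183, 0.731, 0.638, 0.159]
wrist_force: [0.5, 0.3, 0.7]
grip_width: 0.0554
finger_force: 0.0
```

```bash
python3 g.py 3 -.06 -.03 0
```

```text
row [-0.1898  0.0294  0.0196] [ 0.0009  0.1657 -0.3066] clk 10.35
row [-0.1849  0.0287  0.0492] [ 0.0009  0.1657 -0.3066] clk 10.35
row [-0.1801  0.0279  0.0788] [ 0.0009  0.1657 -0.3066] clk 10.35
[-0.52  0.37  0.18  2.27  1.18  0.17 -1.64]
```

>>> jog_arm:
  targets: "-0.19 0.029 0.012 0.001 0.166 -0.307 65;-0.19 0.029 0.012 0.001 0.166 -0.307 65;-0.19 0.029 0.012 0.001 0.166 -0.307 65;-0.19 0.029 0.02 0.001 0.166 -0.307 65;-0.19 0.029 0.02 0.001 0.166 -0.307 65;-0.19 0.029 0.02 0.001 0.166 -0.307 65;-0.19 0.029 0.02 0.001 0.166 -0.307 65;-0.19 0.029 0.02 0.001 0.166 -0.307 65"

```text
clock: 11.15
ee_pos: [0.5884, -0.1042, 0.1901]
orientation: [0.152, 0.617, 0.75, 0.184]
wrist_force: [-0.7, -0.2, -0.7]
grip_width: 0.0556
finger_force: 0.0
```

```bash
python3 g.py 3 -.06 0.04
```

```text
row [ 0.0127  0.0056 -0.0024] [-0.0073  0.0102 -0.017 ] clk 11.15
row [0.0137 0.0063 0.0976] [-0.0073  0.0102 -0.017 ] clk 11.15
[ 0.74  0.48 -0.73  2.22  1.09  0.18 -0.7 ]
```

>>> jog_arm:
  targets: "0.0125 0.006 -0.002 -0.007 0.01 -0.017 65;0.0125 0.006 -0.002 -0.007 0.01 -0.017 65;0.0125 0.006 -0.002 -0.007 0.01 -0.017 65;0.0125 0.006 -0.002 -0.007 0.01 -0.017 65"

```text
clock: 11.55
ee_pos: [0.5913, -0.0749, 0.1969]
orientation: [0.151, 0.599, 0.763, 0.191]
wrist_force: [-1.3, 0.7, 1.1]
grip_width: 0.0553
finger_force: 0.0
```

```bash
python3 g.py 3 -.06 0.04
```

```text
row [-0.0152 -0.0057 -0.0006] [ 0.0034 -0.0123  0.0236] clk 11.55
row [-0.0164 -0.006   0.0994] [ 0.0034 -0.0123  0.0236] clk 11.55
[ 0.71  0.47 -0.74  2.22  1.08  0.17 -0.7 ]
```

>>> jog_arm:
  targets: "-0.015 -0.006 0 0.003 -0.012 0.023 65;-0.015 -0.006 0 0.003 -0.012 0.023 65;-0.015 -0.006 0 0.003 -0.012 0.023 65;-0.015 -0.006 0 0.003 -0.012 0.023 65"

```text
clock: 11.95
ee_pos: [0.5895, -0.0935, 0.194]
orientation: [0.152, 0.611, 0.754, 0.188]
wrist_force: [0.0, 0.7, 0.6]
grip_width: 0.0555
finger_force: 0.0
```

```bash
python3 g.py 3 -.06 0.04
```

```text
row [ 0.0025  0.001  -0.0004] [ 0.0006  0.0013 -0.0039] clk 11.95
row [0.0026 0.001  0.0996] [ 0.0006  0.0013 -0.0039] clk 11.95
[ 0.73  0.47 -0.73  2.22  1.08  0.17 -0.7 ]
```

>>> jog_arm:
  targets: "0.001 0.001 0.012 0 0 0 65;0.001 0.001 0.024 0 0 0 65;0.001 0.001 0.036 0 0 0 65;0.001 0.001 0.045 0 0 0 65;0.001 0.001 0.054 0 0 0 65"

```text
clock: 12.45
ee_pos: [0.6155, -0.0863, 0.1467]
orientation: [0.153, 0.61, 0.754, 0.188]
wrist_force: [-0.7, -0.5, -0.5]
grip_width: 0.0552
finger_force: 0.0
```

```bash
python3 g.py 3 0.04
```

```text
row [ 0.0009 -0.0006  0.0453] [ 0.0009  0.0015 -0.0015] clk 12.45
[ 0.59  0.55 -0.58  2.21  1.7   0.13 -1.31]
```

>>> jog_arm:
  targets: "0 -0.001 0.009 0 0 0 65;0 -0.001 0.018 0 0 0 65;0 -0.001 0.027 0 0 0 65;0 -0.001 0.036 0 0 0 65;0 -0.001 0.044 0 0 0 65;0 -0.001 0.044 0 0 0 65"

```text
clock: 13.05
ee_pos: [0.6344, -0.0828, 0.1064]
orientation: [0.151, 0.611, 0.754, 0.188]
wrist_force: [-0.1, 0.3, -0.4]
grip_width: 0.0555
finger_force: 0.0
```

```bash
python3 g.py 3 0.04
```

```text
row [0.0015 0.0014 0.0007] [-0.0003  0.0002 -0.0046] clk 13.05
[ 0.65  0.68 -0.71  2.18  1.88  0.26 -1.45]
```

>>> jog_arm:
  targets: "0 0 0 0 0 0 40;0 0 0 0 0 0 25;0 0 0 0 0 0 20;0 0 0 0 0 0 20;0 0 0 0 0 0 20;0 0 0 0 0 0 20"
  newtons: 80

```text
clock: 13.65
ee_pos: [0.6346, -0.0828, 0.108]
orientation: [0.153, 0.611, 0.754, 0.189]
wrist_force: [-1.9, -1.0, 5.7]
grip_width: 0.0294
finger_force: 79.0
```

>>> jog_arm:
  targets: "0 0 -0.001 0 0 0 20;0 0 -0.002 0 0 0 20;0 0 -0.002 0 0 0 20"

```text
clock: 13.95
ee_pos: [0.6344, -0.0829, 0.1086]
orientation: [0.152, 0.611, 0.754, 0.189]
wrist_force: [7.0, 1.9, -9.6]
grip_width: 0.0289
finger_force: 80.2
```

>>> jog_arm:
  targets: "0 0 -0.001 0 0 0 20;0 0 -0.002 0 0 0 20;0 0 -0.002 0 0 0 20"

```text
clock: 14.25
ee_pos: [0.6335, -0.0832, 0.1103]
orientation: [0.152, 0.611, 0.754, 0.189]
wrist_force: [6.5, 1.6, -9.1]
grip_width: 0.0293
finger_force: 80.3
```

>>> jog_arm:
  targets: "0 0 -0.002 0 0 0 20;0 0 -0.004 0 0 0 20;0 0 -0.007 0 0 0 20;0 0.001 -0.012 0 0 0 20;0 0.001 -0.017 0 0 0 20;0 0.001 -0.022 0 0 0 20;0 0.001 -0.027 0 0 0 20;0 0.002 -0.032 0 0 0 20"

```text
clock: 15.05
ee_pos: [0.618, -0.0864, 0.1403]
orientation: [0.152, 0.611, 0.754, 0.188]
wrist_force: [-0.2, 0.6, -2.2]
grip_width: 0.0292
finger_force: 81.7
```

>>> jog_arm:
  targets: "0 0 -0.008 0 0 0 20;0 0.001 -0.016 0 0 0 20;0 0.001 -0.024 0 0 0 20;0 0.001 -0.032 0 0 0 20;0 0.001 -0.04 0 0 0 20;0 0.001 -0.048 0 0 0 20;0 0.001 -0.056 0 0 0 20;0 0.001 -0.056 0 0 0 20"

```text
clock: 15.85
ee_pos: [0.5926, -0.0921, 0.1899]
orientation: [0.152, 0.611, 0.754, 0.187]
wrist_force: [0.2, 0.6, -0.9]
grip_width: 0.0293
finger_force: 81.7
```

```bash
python3 g.py 3 -.05;python3 - <<'E'
from h import *
im,d=read_camera("scene");cv2.imwrite("pics/s2.png",cv2.resize(im[60:360,170:450,::-1],None,fx=2,fy=2))
R,a=grasp(-14.7,0);c=np.array([.483,-.325,.0])
row(R,c+[0,0,.30]);row(R,c+[0,0,.2])
E
```

```text
row [ 0.0017 -0.      0.0045] [-0.0014  0.0023 -0.0047] clk 15.85
[ 0.75  0.49 -0.76  2.22  1.17  0.19 -0.79]
row [-0.2052 -0.0859 -0.1705] [ 0.4786 -0.1135  0.455 ] clk 15.9
row [-0.2053 -0.1328 -0.0821] [ 0.4786 -0.1135  0.455 ] clk 15.9
```

View pics/s2.png

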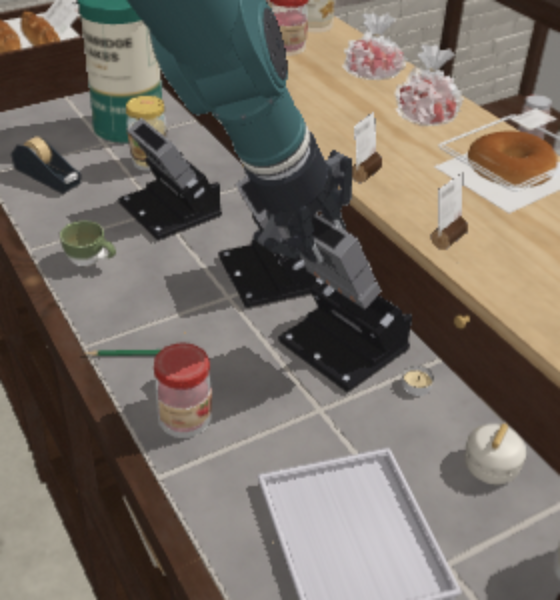

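>>> jog_arm:
  targets: "0 0.014 -0.035 0 0 0 20;0 0.028 -0.07 0 0 0 20;-0.03 0.01 -0.1 0.1 -0.02 0.1 20;-0.065 -0.02 -0.125 0.2 -0.045 0.19 20;-0.1 -0.045 -0.14 0.3 -0.07 0.285 20;-0.135 -0.065 -0.155 0.39 -0.09 0.37 20;-0.17 -0.08 -0.17 0.478 -0.113 0.455 20;-0.205 -0.086 -0.17 0.478 -0.113 0.455 20"

```text
clock: 16.7
ee_pos: [0.4854, -0.3262, 0.3002]
orientation: [0.001, 0.792, 0.61, 0.0]
wrist_force: [1.5, 0.3, -1.6]
grip_width: 0.0289
finger_force: 81.6
```

>>> jog_arm:
  targets: "0 0 0 0 0 0 20;0 0 0 0 0 0 20;0 0 0 0 0 0 20"

```text
clock: 17.0
ee_pos: [0.4846, -0.3228, 0.299]
orientation: [-0.0, 0.791, 0.612, 0.001]
wrist_force: [0.7, -0.3, -2.0]
grip_width: 0.0293
finger_force: 81.5
```

```bash
cat > p.py <<'E'
from h import *
R,a=grasp(-14.7,0);c=np.array([.483,-.325,.0])
row(R,c+[0,0,.30]);row(R,c+[0,0,.0875]);print(state()["joints"],state()["wrist_force"])
E
python3 p.py
```

```text
row [-0.0025 -0.001  -0.001 ] [ 0.0009 -0.0019  0.0031] clk 17.0
row [-0.0029 -0.0011  0.2115] [ 0.0009 -0.0019  0.0031] clk 17.0
[ 1.25918695  0.53180396 -1.07540188  1.83777124  0.52452229  1.09157404
 -0.26534816] [ 0.6554844  -0.30793138 -1.99738937]
```

>>> jog_arm:
  targets: "-0.002 -0.001 0.03 0 0 0 20;-0.002 -0.001 0.065 0 0 0 20;-0.002 -0.001 0.1 0 0 0 20;-0.002 -0.001 0.13 0 0 0 20;-0.002 -0.001 0.155 0 0 0 20;-0.002 -0.001 0.175 0 0 0 20;-0.002 -0.001 0.19 0 0 0 20;-0.002 -0.001 0.195 0 0 0 20"

```text
clock: 17.8
ee_pos: [0.4831, -0.3245, 0.1034]
orientation: [-0.001, 0.791, 0.612, 0.001]
wrist_force: [0.5, -0.5, -1.3]
grip_width: 0.0294
finger_force: 81.7
```

>>> jog_arm:
  targets: "0 0 0.004 0 0 0 20;0 0 0.008 0 0 0 20;0 0 0.01 0 0 0 20;0 0 0.012 0 0 0 20;0 0 0.012 0 0 0 20"

```text
clock: 18.3
ee_pos: [0.4838, -0.3259, 0.0928]
orientation: [0.0, 0.791, 0.611, 0.001]
wrist_force: [0.2, -0.6, -1.5]
grip_width: 0.0295
finger_force: 81.7
```

```bash
python3 p.py
python3 - <<'E'
from h import *
im,d=read_camera("scene");cv2.imwrite("pics/s3.png",cv2.resize(im[140:400,200:480,::-1],None,fx=2.2,fy=2.2))
E
```

```text
row [ 0.001  -0.0006 -0.2072] [ 0.0022 -0.0015  0.001 ] clk 18.3
row [ 0.0007 -0.0011  0.0053] [ 0.0022 -0.0015  0.001 ] clk 18.3
[ 1.09107044  0.75724692 -0.84288702  2.00230055  0.8297268   0.76570541
 -0.51471941] [ 0.2024124  -0.57257128 -1.48716691]
```

View pics/s3.png

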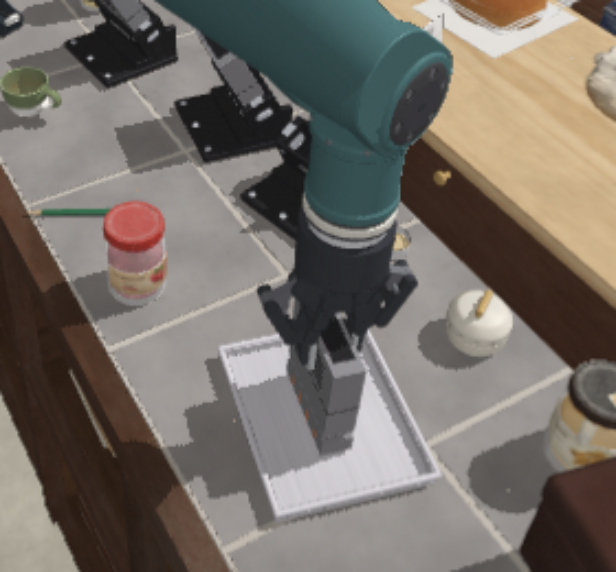

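The pack (about (335,390)) hangs upright over the middle of the tray, just above the floor; packs 1 and 2 stand in their cradles, and cup and jar are unmoved. Lower to contact.

>>> jog_arm:
  targets: "0 0 0.002 0 0 0 20;0 0 0.004 0 0 0 20;0 0 0.006 0 0 0 20;0 0 0.006 0 0 0 20"

```text
clock: 18.75
ee_pos: [0.484, -0.3256, 0.0871]
orientation: [0.0, 0.791, 0.611, 0.001]
wrist_force: [-1.1, 0.0, 2.7]
grip_width: 0.0292
finger_force: 82.1
```

>>> jog_arm:
  targets: "0 0 0.001 0 0 0 20;0 0 0.002 0 0 0 20;0 0 0.002 0 0 0 20"

```text
clock: 19.05
ee_pos: [0.4843, -0.3251, 0.0868]
orientation: [0.001, 0.791, 0.611, 0.0]
wrist_force: [-4.0, 2.7, 14.0]
grip_width: 0.0292
finger_force: 83.6
```

>>> jog_arm:
  targets: "0 0 -0.0015 0 0 0 20;0 0 -0.0015 0 0 0 33;0 0 -0.0015 0 0 0 36;0 0 -0.0015 0 0 0 40;0 0 -0.0015 0 0 0 50;0 0 -0.0015 0 0 0 65;0 0 -0.0015 0 0 0 65"

```text
clock: 19.75
ee_pos: [0.4838, -0.3257, 0.0859]
orientation: [0.0, 0.791, 0.611, 0.001]
wrist_force: [-0.3, -1.3, 0.5]
grip_width: 0.0553
finger_force: 0.0
```

>>> jog_arm:
  targets: "0 0 -0.015 0 0 0 65;0 0 -0.04 0 0 0 65;0 0 -0.07 0 0 0 65;0 0 -0.11 0 0 0 65;0 0 -0.15 0 0 0 65;0 0 -0.19 0 0 0 65;0 0 -0.2 0 0 0 65"

```text
clock: 20.45
ee_pos: [0.4864, -0.3258, 0.292]
orientation: [0.004, 0.791, 0.612, 0.003]
wrist_force: [0.5, 0.1, -0.1]
grip_width: 0.0555
finger_force: 0.0
```

>>> jog_arm:
  targets: "0.04 0 0 0 0 0 65;0.08 0 0 0 0 0 65;-0.08 -0.1 0 0 0 0 65;-0.08 -0.1 0 0 0 0 65;-0.08 -0.1 0 0 0 0 65;-0.08 -0.1 0 0 0 0 65;-0.08 -0.1 0 0 0 0 65"

```text
clock: 21.15
ee_pos: [0.3605, -0.3829, 0.2844]
orientation: [-0.001, 0.795, 0.607, -0.001]
wrist_force: [-0.6, 0.3, -0.8]
grip_width: 0.0556
finger_force: 0.0
```

Run:
```python
from h import *
im,d=read_camera("scene");cv2.imwrite("pics/s4.png",cv2.resize(im[100:400,150:480,::-1],None,fx=2,fy=2))
P=cloud("scene",d).reshape(-1,3);dd=read_camera("top")[1];Q=np.vstack([P,cloud("top",dd).reshape(-1,3)])
m=(np.abs(Q[:,0]-.483)<.06)&(np.abs(Q[:,1]+.325)<.08)&(Q[:,2]>.1)&(Q[:,2]<.15);print(m.sum(),np.percentile(Q[m],[2,50,98],axis=0).round(3))
m&=(Q[:,2]>.12);T=Q[m];A=np.c_[T[:,:2]-T[:,:2].mean(0),np.ones(len(T))];print("top slope",np.linalg.lstsq(A,T[:,2],rcond=None)[0].round(3))
for i,(x,y,z) in enumerate([(.5476,.310,.1422),(.608,.0995,.142)]):
    m=(np.abs(Q[:,0]-x)<.012)&(np.abs(Q[:,1]-y)<.03)&(np.abs(Q[:,2]-z)<.03);print(i+1,np.median(Q[m],axis=0).round(3))
print(state()["ee_pos"],state()["finger_force"],state()["clock"])
```

```text
1269 [[ 0.461 -0.371  0.102]
 [ 0.481 -0.329  0.123]
 [ 0.506 -0.276  0.129]]
top slope [0.005 0.007 0.124]
1 [0.547 0.309 0.142]
2 [0.608 0.1   0.142]
[ 0.36534894 -0.37856965  0.28566461] 0.0 21.25
```

View pics/s4.png

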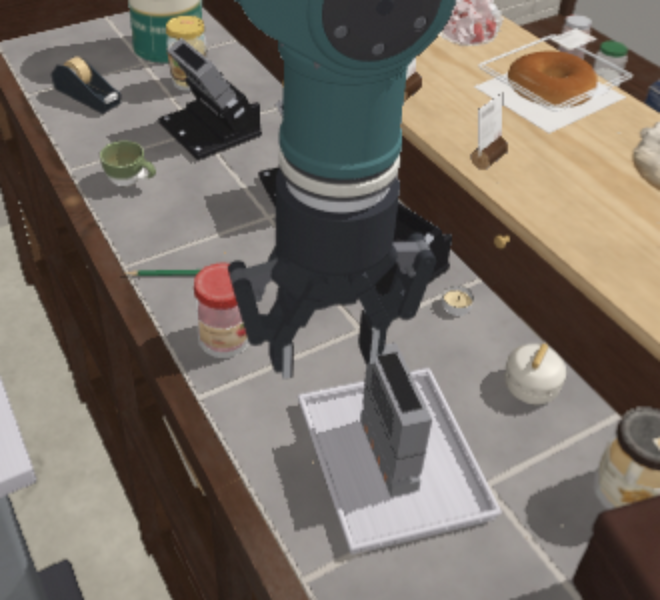

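The pack stands upright in the tray (at about (398,420); top at z 0.124 and level). Packs 1 and 2 are seated at their original heights, and the arm is clear.

```bash
python3 -c "
from bench import *
print(hand_in())"
```

```text
the job is handed in; nothing more can be done
None
```

Pack 3 was the one held by its catch; it now stands upright in the tray, packs 1 and 2 are seated back in their cradles, cup and jar looked undisturbed in the last picture, and the job was handed in at about 21 s with everything released (no verdict was returned).

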